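# Walk the butcher's block onto its mat

## Task

The thick wooden butcher's block is too heavy to lift, so walk it away from you along the worktop onto the cork mat: push its near left corner forward until the block has clearly turned (eight to ten degrees off square to the mat), then its near right corner until it has turned as far the other way, and so on by turns until it stands centred on the mat and square to it. Keep the block flat on the worktop and the salt shaker standing upright on top of it.

Things in the scene. Friction and masses are not known exactly. Their poses are not given: they have to be found in the camera images.
- block: butcher's block: thick brown wooden slab, dark groove round its top, 1.1 to 1.7 kg, 150 mm (x) by 220 (y) by 60 high on four feet near its corners; sides upright from 8 mm up. Origin: centre of the underside; x away from the robot (within 10 degrees), y left, z up; near face at x = -75 mm. Pushed near one end of that face, it swings about a point beyond the other end: 10 degrees per 50 mm of push. Starts 135 to 155 mm short of the mat's centre.
- mat: flat cork mat fixed on the worktop, 210 mm along its x, 280 mm along its y, under 2 mm thick; the block slides over its edge without catching. Origin: its centre, at the height of the worktop; x points away from the robot (to within about 7 degrees), y to the left, z up.
- mat_diag (a point): the centre of the mat again, with axes turned 45 degrees clockwise (seen from above) from the mat's own; it serves only to tell which way the block is turned: pushing the near left corner forward turns the block clockwise, towards this x axis.
- shaker: glass salt shaker, 44 mm across, 90 mm tall, standing loose on the far half of the block's top, 20 to 30 mm beyond its middle. Origin: centre of its underside; z points up out of its top.
Mind the look-alikes: they are no part of the job. What is shaped like the shaker but blue is not meant.

How it is judged:
By the outcome, as a careful person would: the job done as asked, in the order asked, and still so for the second after the job is handed in, with the robot touching nothing.
It also fails if it takes over 54 s, if anything falls off the work surface, if the arm or the gripper's body presses on something with over 40 N, if the wrist force passes 120 N, or if a joint passes its speed limit or range.

## Robot

A 6-joint arm with a two-finger parallel gripper is mounted at the origin on a cart in front of the work surface, level with it; the furniture and walls round the work are solid. World frame = base frame: x ahead of the robot, y to its left, z up, the work surface at z = 0. Lengths are in m, angles in rad, forces in N, time in s.
With the tool pointing down it reaches from about 0.375 to 0.9 m from the base axis. Payload 3.1 kg.
Tool frame: the origin (TCP) lies at the centre of the arm's flange, where the gripper is bolted on; the fingertips stand 173 mm ahead of it and the grasp point (between the pads) lies 155 mm ahead of it; z points along the fingers, x is the direction in which the jaws open and shut, and the axes are right-handed (so a half turn about z gives the same grasp; the last joint's range is limited). The gripper opens to 85 mm and grips with 20 to 120 N. Pads are 22 mm wide; open, the fingers measure 114 mm over their backs; the gripper's body (76 mm by 85 mm) begins 54 mm behind the grasp point. The pads swing forward as they close: fully open they stand 13 mm farther back than shut.
Start: joints at [-1.454, 0.527, 1.433, -0, 1.181, -0.178], TCP at [0.182, -0.598, 0.405] pointing down, gripper open.
Joint ranges: [-3.08, 3.08], [-0.75, 2.2], [0.22, 2.44], [-1.43, 4.57], [0, 2.65], [-2.85, 2.85]. Speed limits (rad/s): [2.79, 2.79, 3.14, 3.14, 3.14, 3.14].

## Interface

Orientations are given as a unit quaternion [x, y, z, w].
In Python, from station import manip gives the robot as it stands.
- The arm moves only by the shell command python3 -m jog 'ROWS' [OPENING] [FORCE]. ROWS is JSON, a list that holds one entry, the list of rows, each a list of 4 numbers: the shift along the world's x, y, z in mm, then the turn about the world's z in degrees. A call has exactly 8 rows; each row shifts and turns the commanded pose from where the row before left it; what a row does not reach is not made up. A row lasts 1/8 s, in which the tool goes at most 62.5 mm and 10.7 degrees, less where a joint would pass 70% of its speed; a pose out of reach is approached as far as the arm can. A call is refused whole if a number of a shift passes 62.5 or a number of a turn 10.7, either way. A call with a gripper value outside its range is refused whole. OPENING is the opening in per cent of the stroke, from 0 (shut) to 100 (fully open), set as the call begins (- or left out, the last holds). The fingers move at their own pace and stop on an object; FORCE is the grip in N (left out, the last holds). Time passes only in rows, so rows that do not move let the fingers close, or fill a call up. It gives the time, the measured TCP pose, the force and the opening at its end, in the units of the state.
- manip.sense(): the state, without advancing time (a new reading comes with each control period).
- manip.snapshot(name): name is "scene" or "top"; returns the picture (384x512x3 uint8, red, green, blue); there is no depth.
- manip.camera_info(name): a dict with "fx", "fy", "cx", "cy" (pixels), "k1" (the pictures are not rectified: a ray, as slopes to the right and down, at radius r is drawn at 1 + k1 r^2 times it, then the intrinsics apply), "R" (3x3) and "t" (3): a world point X has camera coordinates R X + t. Camera axes: x right, y down, z forward; pixel columns grow to the right and rows downward; lengths in m; the calibration is good to about 2 mm. A picture is of the moment at which its call begins. camera_info takes no time and is no camera call.
- manip.sign_off(): hands the job in, once; it reports no verdict.
The state is a dict: "t": time; "q": joint angles; "qd": joint speeds; "tau": joint torques, N m; "tcp_pos": TCP position; "tool_rot": TCP orientation; "force": force on the tool from outside, world axes, zero at the start; "ft_torque": the same for the moment, N m; "finger_gap": opening from 0.0 (shut) to 1.0 (fully open).
Only numpy, scipy, OpenCV 4.12 (cv2) and the standard library are available. Lean on these libraries where they do the work, as an engineer would, in place of code of your own. Each camera call takes 0.05 s, during which the arm holds its last target. There are 200 camera calls.

## Working session

There is one attempt and no reset: what is moved stays moved. The work goes in short steps, Python scripts to look and compute and a shell command to move; the robot and the scene stay as the last step left them, time stands still between calls to the robot, and variables do not carry over. Pictures are saved under pics/ and viewed, about 8 in all and at most 12, crops included, and the job is handed in when it is done.

```bash
mkdir -p pics; ls
python3 - <<'E'
from station import manip
import cv2
for n in("scene","top"):
    cv2.imwrite(f"pics/{n}0.png",cv2.cvtColor(manip.snapshot(n),cv2.COLOR_RGB2BGR)); c=manip.camera_info(n); print(n,c)
s=manip.sense();print(s["t"],s["tcp_pos"],s["tool_rot"],s["finger_gap"])
E
```

```text
pics
scene {'fx': 452.12164155119785, 'fy': 452.12164155119785, 'cx': 258.2013629559091, 'cy': 187.83158951241504, 'k1': -0.15766573308722473, 'R': array([[ 0.86850455, -0.49542803, -0.01584029],
       [-0.25817739, -0.42485314, -0.86766598],
       [ 0.42313625,  0.75766145, -0.4968952 ]]), 't': array([-0.46254796,  0.22469216,  0.60090606])}
top {'fx': 491.77185543996933, 'fy': 491.77185543996933, 'cx': 246.70024397422722, 'cy': 189.7465514096784, 'k1': -0.01402330181311458, 'R': array([[-2.54876213e-03, -9.99753693e-01,  2.20466839e-02],
       [-9.96033449e-01,  5.77130729e-04, -8.89777241e-02],
       [ 8.89430845e-02, -2.21860176e-02, -9.95789590e-01]]), 't': array([0.03688303, 0.57084986, 0.88009219])}
0.1 [ 0.18157959 -0.59772133  0.40383706] [ 8.03273424e-01 -5.95609662e-01 -6.48452709e-04 -7.19377677e-04] 0.9989926254501427
```

View pics/scene0.png

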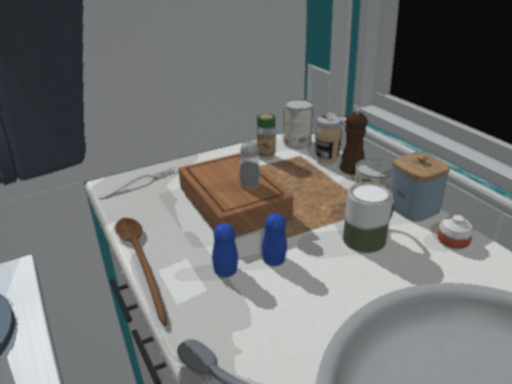

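View pics/top0.png

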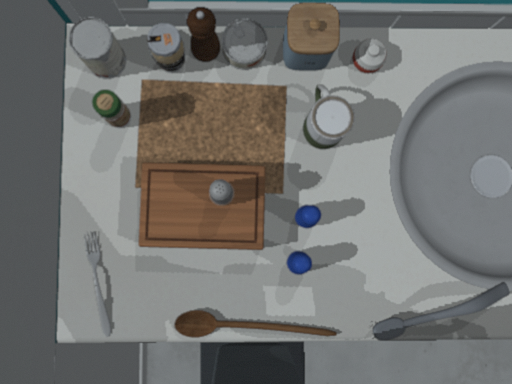

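Both pictures agree on the layout. In the top view the block is at (140–265, 165–250), overlapping the near part of the mat, which is at (137–286, 80–195). The glass shaker stands on the block at (221,191). The look-alikes are the blue shakers at (308,216) and (299,263), and the pepper mill at (203,35).

```bash
cat > h.py <<'E'
from station import manip
import cv2, numpy as np
def ray(n,px,z):
    c=manip.camera_info(n); K=np.array([[c["fx"],0,c["cx"]],[0,c["fy"],c["cy"]],[0,0,1]])
    u=cv2.undistortPoints(np.float64(px).reshape(-1,1,2),K,np.float64([c["k1"],0,0,0]))[:,0]
    C=-c["R"].T@c["t"]; d=np.c_[u,np.ones(len(u))]@c["R"]
    return (C+d*((z-C[2])/d[:,2])[:,None])[:,:2], C
def rect(pts):  # centre, size along x-ish,y-ish, angle deg of x axis
    (cx,cy),(w,h),a=cv2.minAreaRect(np.float32(pts*1000))
    while a>45: a-=90; w,h=h,w
    while a<-45: a+=90; w,h=h,w
    return np.array([cx,cy]),w,h,a
def big(m,k=3):
    m=cv2.morphologyEx(m.astype(np.uint8)*255,cv2.MORPH_OPEN,np.ones((k,k)))
    return max(cv2.findContours(m,cv2.RETR_EXTERNAL,cv2.CHAIN_APPROX_NONE)[0],key=cv2.contourArea)[:,0]
def masks(im):
    hsv=cv2.cvtColor(cv2.GaussianBlur(im,(3,3),0),cv2.COLOR_RGB2HSV); return hsv
E
python3 - <<'E'
from h import *
im=cv2.cvtColor(cv2.imread("pics/top0.png"),cv2.COLOR_BGR2RGB); hsv=masks(im)
for n,(u,v) in dict(block=(180,205),rim=(143,210),near=(200,246),far=(200,168),right=(262,210),groove=(148,205),cork=(210,120),cork2=(270,180),cork3=(140,150),table=(100,200),shk=(221,191),edge=(137,210)).items(): print(n,hsv[v,u],hsv[v-2:v+3,u-2:u+3].reshape(-1,3).mean(0).round())
cv2.imwrite("pics/top0c.png",cv2.resize(cv2.imread("pics/top0.png")[60:270,120:320],None,fx=3,fy=2.8,interpolation=cv2.INTER_CUBIC))
E
```

```text
block [ 13 118 119] [ 13. 119. 119.]
rim [ 13 118 117] [ 13. 116. 117.]
near [ 13 117 113] [ 13.  97. 115.]
far [ 13 119 116] [ 12. 118. 108.]
right [ 13 119 103] [ 13.  99. 102.]
groove [ 11 116  75] [ 12. 117.  90.]
cork [ 15  93 107] [ 15.  94. 110.]
cork2 [17 92 80] [16. 90. 80.]
cork3 [ 16  96 128] [ 15.  90. 124.]
table [ 60   5 165] [ 68.   6. 165.]
shk [ 95  12 128] [100.  11. 125.]
edge [ 70   6 138] [ 57.   9. 136.]
```

View pics/top0c.png

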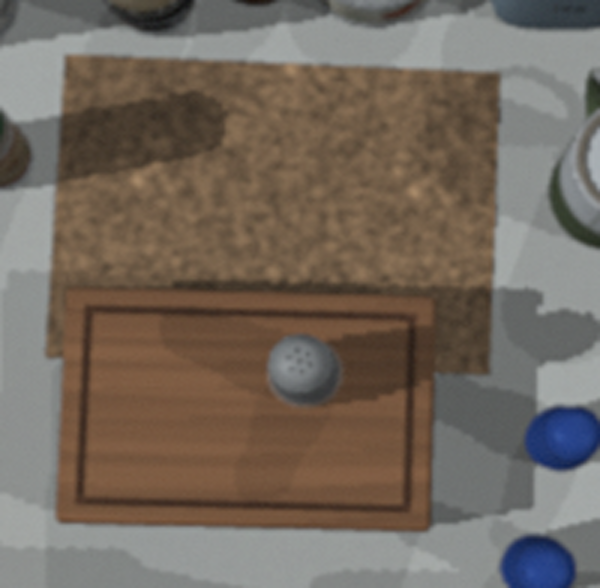

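The crop shows the chosen grey glass shaker on the block, both blue look-alikes clear to the right, and the mat's far corners and left edge exposed.

```bash
cat >> h.py <<'E'
def quad(m,z,n="top",roi=(90,60,300,300)):
    x0,y0,x1,y1=roi; k=np.zeros(m.shape,bool); k[y0:y1,x0:x1]=m[y0:y1,x0:x1]
    return ray(n,cv2.convexHull(big(k,5))[:,0],z)
def block(im):
    h=masks(im); s=(h[...,0]>=8)&(h[...,0]<=14)&(h[...,1]>105)&(h[...,2]>45)
    p,C=quad(s,.06); c,w,hh,a=rect(p); R=np.array([[np.cos(np.radians(a)),-np.sin(np.radians(a))],[np.sin(np.radians(a)),np.cos(np.radians(a))]])
    # camera foot beyond near/far face: extra depth shows side face -> pin the edge farther from the foot
    d=R.T@(c-1000*C[:2])
    c2=c+R@np.array([np.sign(d[0])*max(0,w-150)/2,np.sign(d[1])*max(0,hh-220)/2]); return c2,w,hh,a,R
def shaker(im):
    h=masks(im); return h
E
python3 - <<'E'
from h import *
im=cv2.cvtColor(cv2.imread("pics/top0.png"),cv2.COLOR_BGR2RGB)
c,w,h,a,R=block(im); print("block",c,w,h,a)
H=masks(im); p,C=quad((H[...,1]>50)&(H[...,0]<25),0.001,roi=(130,72,300,300))
# hull of mat+block: use mat-only fits: far-edge, left & right edges from cork pixels
m=(H[...,1]>50)&(H[...,0]<25); cork=m.copy()
roi=np.zeros_like(m); roi[72:210,130:295]=1; cork&=roi&(H[...,1]<106)
q,_=quad(cork,0.001,roi=(130,72,295,200)); print("mat",rect(q),C)
mc,_,_,ma=rect(q)
t=np.radians(ma);RM=np.array([[np.cos(t),-np.sin(t)],[np.sin(t),np.cos(t)]])
print("block in mat",RM.T@(c-mc),a-ma)
for s in((-75,110),(-75,-110),(75,110),(75,-110)): print(s,c+R@s)
print("blue",ray("top",[(308,216),(299,263)],.08)[0],"shk",ray("top",[(221,191)],.15)[0])
E
```

```text
block [541.3515625  115.96753693] 146.66281127929688 217.94329833984375 -1.6296157836914062
mat (array([676.96240234, 102.50724792]), 207.1042938232422, 277.77801513671875, -2.5626678466796875) [0.49040144 0.05607023 0.92636641]
block in mat [-136.07705498    7.38338481] 0.9330520629882812
(-75, 110) [469.51011223 228.0559218 ]
(-75, -110) [463.25368042   8.14490101]
(75, 110) [619.44944458 223.79017284]
(75, -110) [613.19301277   3.87915206]
blue [[ 0.52046127 -0.06845762]
 [ 0.440155   -0.05194128]] shk [[0.55777699 0.07947803]]
```

```bash
python3 -m jog '[[[31,47,0,-2.1],[31,47,0,-2.1],[31,47,0,-2.1],[31,47,0,-2.1],[31,47,0,-2.1],[31,47,0,-2.1],[31,47,0,-2.1],[31,47,0,-2.1]]]' 0 40
python3 -m jog '[[[0,54,-8,0],[0,54,-8,0],[0,54,-8,0],[0,54,-8,0],[0,54,-8,0],[0,54,-8,0],[0,54,-8,0],[0,54,-8,0]]]'
```

```text
t: 1.1
tcp_pos: [0.4303, -0.2204, 0.4046]
tool_rot: [0.707, -0.707, -0.0, -0.0]
force: [0.3, -0.0, 1.0]
finger_gap: -0.002
t: 2.1
tcp_pos: [0.4294, 0.2118, 0.3403]
tool_rot: [0.708, -0.707, 0.0, 0.0]
force: [2.1, 0.0, 0.9]
finger_gap: -0.004
```

```bash
python3 -m jog '[[[0,0,-19,0],[0,0,-19,0],[0,0,-19,0],[0,0,-19,0],[0,0,-19,0],[0,0,-19,0],[0,0,-19,0],[0,0,-17,0]]]'
python3 -m jog '[[[5,0,0,0],[5,0,0,0],[5,0,0,0],[5,0,0,0],[5,0,0,0],[5,0,0,0],[5,0,0,0],[5,0,0,0]]]'
python3 - <<'E'
from h import *
for n in("top","scene"): cv2.imwrite(f"pics/{n}1.png",cv2.cvtColor(manip.snapshot(n),cv2.COLOR_RGB2BGR))
cv2.imwrite("pics/c1.png",np.hstack([cv2.imread("pics/top1.png")[60:300,80:340],cv2.imread("pics/scene1.png")[100:340,100:400]]))
E
```

```text
t: 3.1
tcp_pos: [0.4296, 0.21, 0.1898]
tool_rot: [0.708, -0.707, -0.0, 0.0]
force: [0.5, -0.5, -0.6]
finger_gap: 0.002
t: 4.1
tcp_pos: [0.4667, 0.2099, 0.19]
tool_rot: [0.708, -0.707, -0.003, 0.004]
force: [-7.1, 1.3, 1.0]
finger_gap: -0.002
```

View pics/c1.png

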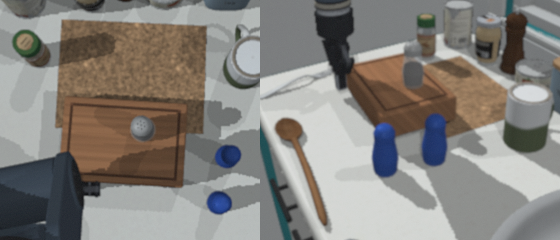

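The crop shows the closed fingers against the near left corner. The arm hides that corner from above, but the far and right edges are clear and the shaker is upright.

```bash
cat >> h.py <<'E'
MC=np.array([677,102.5]); MA=-2.56
def rot(a): a=np.radians(a); return np.array([[np.cos(a),-np.sin(a)],[np.sin(a),np.cos(a)]])
def edge(pts,n):
    vx,vy,x,y=cv2.fitLine(np.float32(pts*1000),cv2.DIST_HUBER,0,.5,.01).ravel(); return np.array([vx,vy]),np.array([x,y])
def pose(side,name=None):
    rgb=manip.snapshot("top")
    if name: cv2.imwrite(f"pics/{name}.png",cv2.cvtColor(rgb,cv2.COLOR_RGB2BGR))
    h=masks(rgb); s=(h[...,0]>=8)&(h[...,0]<=14)&(h[...,1]>105)&(h[...,2]>45); k=np.zeros_like(s); k[60:275,100:300]=s[60:275,100:300]
    ct=big(k,5); P=ray("top",ct,.06)[0]
    hl=cv2.convexHull(np.float32(P))[:,0]
    # rough angle: hull edge longest among far-facing ones
    e=np.roll(hl,-1,0)-hl; a=0
    c,w,hh,a=rect(P)
    for it in range(4):
        L=P@rot(a)*1000; xm=np.percentile(L[:,0],99); yr=(L[:,1].min(),L[:,1].max())
        f=P[(L[:,0]>xm-4)&(L[:,1]>yr[0]+12)&(L[:,1]<yr[1]-12)]
        d,_=edge(f,0); d=d*np.sign(d[1]); a=np.degrees(np.arctan2(-d[0],d[1]))
    L=P@rot(a)*1000; xf=np.median((f@rot(a)*1000)[:,0])+1.6
    ym=L[:,1].max() if side=="L" else L[:,1].min()
    sel=(abs(L[:,1]-ym)<4)&(L[:,0]<xf-15)&(L[:,0]>xf-110); ys=np.median(L[sel,1])
    yc=ys+1-110 if side=="L" else ys-1+110
    c=rot(a)@[xf-75,yc]; bm=(c-MC)@rot(MA)
    g=h; cn=rot(a)@[-75+xf-75,yc+95],rot(a)@[-75+xf-75,yc-95]
    st=manip.sense()
    print("t",round(st["t"],2),"in mat",bm.round(1),"ang",round(a-MA,2),"| world",c.round(),round(a,2),"near face pts L,R",cn[0].round(),cn[1].round(),"n",sel.sum(),len(f),"span",np.ptp(L,0).round(),"tcp",(np.array(st["tcp_pos"])*1000).round())
    return rgb,c,a
E
python3 -m jog '[[[5,0,0,0],[5,0,0,0],[5,0,0,0],[5,0,0,0],[3,0,0,0],[2,0,0,0],[0,0,0,0],[0,0,0,0]]]'
python3 -c "
from h import *
pose('R','top2')"
```

```text
t: 5.2
tcp_pos: [0.4923, 0.2103, 0.1903]
tool_rot: [0.708, -0.707, -0.002, 0.003]
force: [-6.2, 3.0, 1.7]
finger_gap: -0.0
t 5.25 in mat [-112.7    2.3] ang -7.17 | world [565. 110.] -9.73 near face pts L,R [507. 216.] [475.  29.] n 52 108 span [147. 219.] tcp [492. 210. 190.]
```

```bash
python3 -m jog '[[[3,0,0,0],[3,0,0,0],[2,0,0,0],[0,0,0,0],[-10,0,0,0],[-15,0,0,0],[-15,0,0,0],[-15,-10,0,0]]]'
python3 -c "
from h import *
pose('R','top3')"
```

```text
t: 6.25
tcp_pos: [0.4464, 0.2002, 0.1908]
tool_rot: [0.708, -0.706, 0.0, -0.0]
force: [0.1, 0.2, -0.5]
finger_gap: -0.002
t 6.3 in mat [-108.1    0.2] ang -9.08 | world [569. 107.] -11.64 near face pts L,R [515. 216.] [476.  30.] n 51 107 span [147. 219.] tcp [444. 199. 191.]
```

```bash
python3 -m jog '[[[-1,-21,0,0],[-1,-21,0,0],[-1,-21,0,0],[-1,-21,0,0],[0,-21,0,0],[0,-21,0,0],[0,-21,0,0],[0,-21,0,0]]]'
python3 -m jog '[[[8,0,0,0],[6,0,0,0],[5,0,0,0],[5,0,0,0],[5,0,0,0],[5,0,0,0],[5,0,0,0],[5,0,0,0]]]'
python3 -m jog '[[[5,0,0,0],[5,0,0,0],[5,0,0,0],[5,0,0,0],[5,0,0,0],[5,0,0,0],[3,0,0,0],[0,0,0,0]]]'
python3 -c "
from h import *
pose('L','top4')"
```

```text
t: 7.3
tcp_pos: [0.4435, 0.0314, 0.1908]
tool_rot: [0.708, -0.707, 0.0, -0.0]
force: [0.6, -0.3, 0.8]
finger_gap: -0.0
t: 8.3
tcp_pos: [0.4842, 0.033, 0.1901]
tool_rot: [0.708, -0.706, -0.005, 0.004]
force: [-6.8, -2.3, 1.2]
finger_gap: 0.002
t: 9.3
tcp_pos: [0.5181, 0.0328, 0.1898]
tool_rot: [0.708, -0.706, -0.003, 0.003]
force: [-5.7, -1.7, -0.2]
finger_gap: 0.0
t 9.35 in mat [-73.7  -2.1] ang 3.96 | world [603. 104.] 1.4 near face pts L,R [526. 197.] [531.   7.] n 54 109 span [147. 218.] tcp [518.  33. 190.]
```

View pics/top4.png

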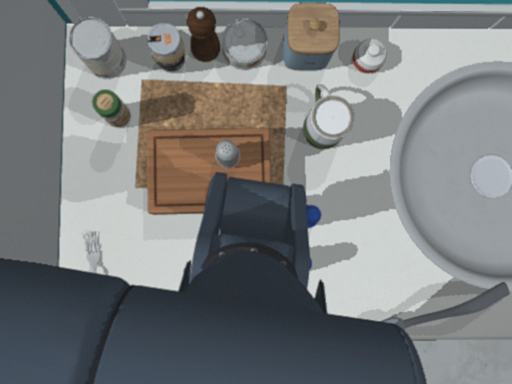

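The top view shows the block turned slightly anticlockwise, its far corners at (149,132) and (268,130). The shaker is upright at (227,153), and the blue shakers are untouched at (310,216) and (305,263).

```bash
python3 -m jog '[[[-8,0,5,0],[-2,-13,6,0],[0,-12,0,0],[5,0,0,0],[5,0,0,0],[5,0,0,0],[5,0,0,0],[5,0,0,0]]]'
python3 -m jog '[[[4,0,0,0],[2,0,0,0],[0,0,0,0],[0,0,0,0],[0,0,0,0],[0,0,0,0],[0,0,0,0],[0,0,0,0]]]'
python3 -c "
from h import *
pose('L','top5')"
```

```text
t: 10.35
tcp_pos: [0.5321, 0.0074, 0.2011]
tool_rot: [0.708, -0.706, -0.005, 0.004]
force: [-9.8, -3.2, 6.3]
finger_gap: 0.005
t: 11.35
tcp_pos: [0.5386, 0.0074, 0.2011]
tool_rot: [0.708, -0.706, -0.004, 0.004]
force: [-8.3, -2.1, 4.3]
finger_gap: 0.006
t 11.4 in mat [-62.4   2.4] ang 7.22 | world [615. 108.] 4.66 near face pts L,R [532. 196.] [548.   7.] n 53 109 span [148. 218.] tcp [539.   7. 201.]
```

```bash
python3 -m jog '[[[3,0,0,0],[2,0,0,0],[2,0,0,0],[0,0,0,0],[-5,0,0,0],[-15,0,0,0],[-20,0,0,0],[-15,15,0,0]]]'
python3 -c "
from h import *
pose('L','top6')"
```

```text
t: 12.4
tcp_pos: [0.4936, 0.022, 0.2017]
tool_rot: [-0.707, 0.707, -0.0, 0.0]
force: [-0.4, 1.0, -0.3]
finger_gap: -0.0
t 12.45 in mat [-58.    4.1] ang 8.77 | world [619. 109.] 6.21 near face pts L,R [534. 196.] [555.   7.] n 52 109 span [149. 219.] tcp [491.  24. 201.]
```

```bash
python3 -m jog '[[[0,21,0,-1.3],[0,21,0,-1.3],[0,21,0,-1.3],[0,21,0,-1.3],[0,21,0,-1.3],[0,21,0,-1.3],[0,21,0,-1.3],[0,21,0,-1.3]]]'
python3 -m jog '[[[10,0,0,0],[10,0,0,0],[5,0,0,0],[5,1,0,0],[5,2,0,0],[5,2,0,0],[5,2,0,0],[5,2,0,0]]]'
python3 -m jog '[[[5,2,0,0],[5,2,0,0],[5,2,0,0],[5,1,0,0],[4,0,0,0],[0,0,0,0],[0,0,0,0],[0,0,0,0]]]'
python3 -c "
from h import *
pose('R','top7')"
```

```text
t: 13.45
tcp_pos: [0.4939, 0.1916, 0.2017]
tool_rot: [-0.641, 0.768, -0.0, 0.001]
force: [0.3, 0.8, -0.4]
finger_gap: 0.003
t: 14.45
tcp_pos: [0.5396, 0.1987, 0.2012]
tool_rot: [-0.641, 0.768, 0.004, -0.006]
force: [-10.5, 0.6, 7.5]
finger_gap: 0.001
t: 15.45
tcp_pos: [0.5648, 0.2066, 0.2012]
tool_rot: [-0.64, 0.768, 0.003, -0.003]
force: [-7.1, 4.1, 4.1]
finger_gap: 0.0
t 15.5 in mat [-35.1   8.9] ang -2.08 | world [642. 113.] -4.64 near face pts L,R [575. 214.] [560.  24.] n 52 108 span [150. 219.] tcp [565. 207. 201.]
```

View pics/top7.png

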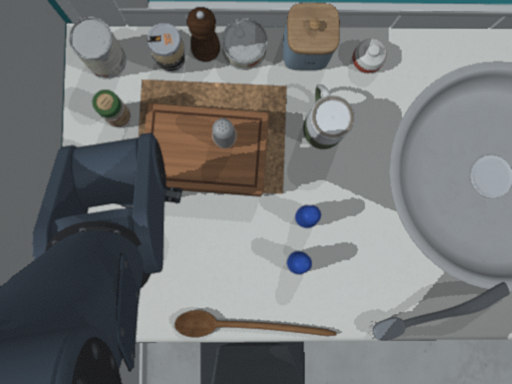

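The top view shows the block turned slightly clockwise and mostly on the mat, with the shaker upright at (223,133). The block sits about 9 mm left of centre, so I'll lean the pushes to the right.

```bash
python3 -m jog '[[[5,-1,0,0],[5,-1,0,0],[5,-1,0,0],[5,-1,0,0],[2,-1,0,0],[0,0,0,0],[0,0,0,0],[0,0,0,0]]]'
python3 -c "
from h import *
pose('R','top8')"
```

```text
t: 16.5
tcp_pos: [0.5868, 0.2019, 0.2013]
tool_rot: [-0.64, 0.768, 0.003, -0.003]
force: [-7.0, 4.8, 4.1]
finger_gap: -0.003
t 16.55 in mat [-19.4   1. ] ang -5.63 | world [658. 104.] -8.19 near face pts L,R [597. 209.] [570.  21.] n 52 107 span [152. 219.] tcp [587. 202. 201.]
```

```bash
python3 -m jog '[[[-8,0,0,0],[0,6,0,-6],[4,0,0,0],[4,0,0,0],[4,0,0,0],[4,0,0,0],[4,0,0,0],[0,0,0,0]]]'
python3 -c "
from h import *
pose('R','top9')"
```

```text
t: 17.55
tcp_pos: [0.5992, 0.2074, 0.2016]
tool_rot: [-0.6, 0.8, 0.003, -0.003]
force: [-7.6, 2.9, 6.0]
finger_gap: -0.001
t 17.6 in mat [-12.  -1.] ang -8.31 | world [665. 102.] -10.87 near face pts L,R [609. 209.] [573.  23.] n 52 107 span [153. 219.] tcp [599. 207. 202.]
```

Run:
```python
from h import *
im=cv2.cvtColor(cv2.imread("pics/top0.png"),cv2.COLOR_BGR2RGB); H=masks(im)
m=((H[...,1]>45)&(H[...,0]<25)); 
def fit(pts):
    return edge(ray("top",pts,.001)[0],0)
u=np.arange(150,280,1); top=[(x,72+np.argmax(m[72:110,x])) for x in u]
d,p=fit(top); print("far",np.degrees(np.arctan2(-d[0]*np.sign(d[1]),abs(d[1]))),p)
v=np.arange(92,160); 
r=[(300-np.argmax(m[y,255:301][::-1]),y) for y in v]; l=[(125+np.argmax(m[y,125:160]),y) for y in np.arange(125,180)]
for n,q in(("right",r),("left",l)):
    d,p=fit(q); print(n,np.degrees(np.arctan(d[1]/d[0])),p)
```

```text
far -2.451564 [780.1904  116.08502]
right -2.4741695 [696.8446  -36.51892]
left -2.3153865 [649.1068  241.92624]
```

```bash
python3 -m jog '[[[-10,0,0,0],[-20,0,0,3.5],[-28,0,0,3.5],[0,-37,0,3.5],[0,-37,0,3.5],[0,-37,0,3.5],[0,-37,0,3.5],[0,-37,0,0]]]'
python3 -m jog '[[[6,0,0,0],[5,0,0,0],[4,0,0,0],[4,-1,0,0],[4,-1,0,0],[4,-1,0,0],[4,-2,0,0],[0,0,0,0]]]'
python3 -c "
from h import *
pose('L','top10')"
```

```text
t: 18.6
tcp_pos: [0.544, 0.0202, 0.2018]
tool_rot: [0.736, -0.677, 0.001, -0.0]
force: [0.1, -0.9, 0.5]
finger_gap: 0.001
t: 19.6
tcp_pos: [0.5724, 0.0183, 0.2012]
tool_rot: [0.736, -0.677, -0.003, 0.002]
force: [-6.0, 1.8, 2.8]
finger_gap: -0.001
t 19.65 in mat [-7.  -1.2] ang -5.25 | world [670. 102.] -7.81 near face pts L,R [609. 206.] [583.  18.] n 52 108 span [153. 219.] tcp [572.  18. 201.]
```

```bash
python3 -m jog '[[[4,-1,0,0],[4,-1,0,0],[4,-2,0,0],[3,-1,0,0],[2,0,0,0],[0,0,0,0],[0,0,0,0],[0,0,0,0]]]'
python3 -c "
from h import *
pose('L','top11')"
```

```text
t: 20.65
tcp_pos: [0.5891, 0.0131, 0.2013]
tool_rot: [0.736, -0.677, -0.004, 0.003]
force: [-5.7, -0.2, 4.8]
finger_gap: 0.002
t 20.7 in mat [1.  0.9] ang -0.66 | world [678. 103.] -3.22 near face pts L,R [609. 202.] [598.  13.] n 53 108 span [152. 219.] tcp [589.  13. 201.]
```

```bash
python3 -m jog '[[[2,0,0,0],[1,0,0,0],[0,0,0,0],[-10,0,0,0],[-25,0,0,0],[-40,0,10,0],[-30,0,30,0],[0,-20,40,0]]]'
python3 -m jog '[[[-15,-35,25,0],[-15,-35,25,0],[-15,-35,20,0],[-15,-35,20,0],[-15,-35,10,0],[-15,-35,0,0],[0,-35,0,0],[0,0,0,0]]]'
python3 - <<'E'
from h import *
rgb,c,a=pose('L','top12'); print(block(rgb)[:4])
pose('R')
cv2.imwrite("pics/scene12.png",cv2.cvtColor(manip.snapshot("scene"),cv2.COLOR_RGB2BGR))
cv2.imwrite("pics/c12.png",cv2.resize(np.hstack([cv2.imread("pics/top12.png")[60:300,80:340],cv2.imread("pics/scene12.png")[70:310,120:400]]),None,fx=1.45,fy=1.45))
E
```

```text
t: 21.7
tcp_pos: [0.4865, -0.0066, 0.2814]
tool_rot: [0.736, -0.677, -0.003, 0.002]
force: [0.8, 0.3, 0.1]
finger_gap: -0.004
t: 22.7
tcp_pos: [0.4, -0.2553, 0.3821]
tool_rot: [0.735, -0.679, 0.002, 0.0]
force: [0.4, 0.9, 0.1]
finger_gap: -0.001
t 22.75 in mat [2.5 1.3] ang -0.0 | world [680. 104.] -2.56 near face pts L,R [609. 202.] [600.  12.] n 53 108 span [153. 219.] tcp [ 400. -254.  382.]
(array([679.18574646, 104.75264039]), 153.19497680664062, 219.13287353515625, -2.2388992309570312)
t 22.8 in mat [2.4 2.8] ang -0.04 | world [679. 105.] -2.6 near face pts L,R [609. 203.] [600.  14.] n 52 108 span [153. 219.] tcp [ 399. -253.  382.]
```

View pics/c12.png

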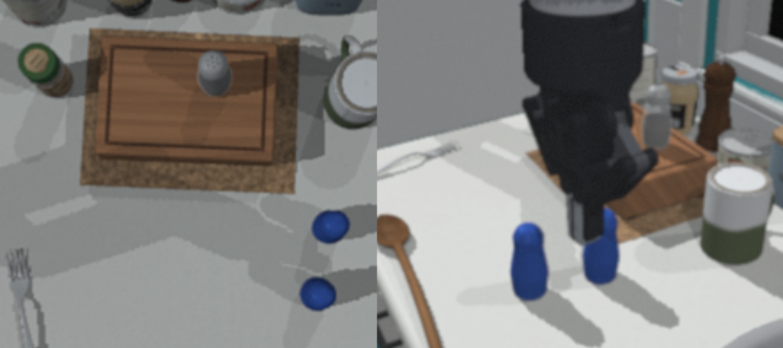

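The crop shows the block square on the mat with cork on all sides, the shaker upright on it, the blue shakers still standing, and the arm clear.

```bash
python3 -c "
from station import manip
print(manip.sign_off())"
```

```text
the job is handed in; nothing more can be done
None
```

I walked the block onto the mat with four alternating corner pushes and handed the job in at about 23 s of the 54 s allowed. The pushes turned it left to −9.1°, right to +8.8°, left to −8.3°, then right until it was square (angles relative to the mat). I backed off and re-contacted the same corner once during the second push and once during the third.

**Last checks:**
- **Position:** the block is about 2.5 mm past the mat's centre and 1 to 3 mm to the left of it.
- **Angle:** the far-edge fit puts it at 0.0° to the mat, while the bounding-rectangle fit gives about +0.3°. A separate mat-edge fit gave the mat's angle as about 0.1° different and its centre about 1 mm nearer, so the offset forward could be about 3.5 mm.
- **Shaker and surroundings:** the block looks flat and the shaker upright on it. The blue look-alikes are undisturbed, and the arm is clear of everything.

Measured wrist forces were around 12 N at most at the ends of the moves, well under the limits. No check failed.

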